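# Shut the glue warmer's door and uncover its pot

## Task

Get the glue warmer ready for brushing. First push its open door shut until it seats on its catch; then lift the lid off the copper pot by its wooden knob, keeping it level, and set it down gently, knob up, wholly on the round cork mat. Leave the other things on the bench where they are.

Things in the scene. Friction and masses are not known exactly. Their poses are not given: they have to be found in the camera images.
- warmer: Glue warmer: steel box fixed to the bench, 220 (x) x 180 (y) x 115 mm high, copper pot on its roof, door on its -x side, which faces roughly the robot's left. Origin at the centre of its underside, z up; the door shuts against the plane x = -110 mm. The pot (outside 110 mm across, wall 4, rim 165 mm above the bench) is centred at x = +15, y = 0 mm.
- door (a joint): The door's angle, rad: 0 is shut and seated, grows as it opens; starts 0.5 to 1.0. Grey upright panel 174 mm wide, 10 thick, 13 to 109 mm above the bench; vertical hinge at the warmer's -y end (nearer the robot). Stays where left. From about 0.09 it meets a sprung ball catch, takes a few N more to ride over it at about 0.04, and is then held at 0.
- door_hinge (a point): Point on the door's hinge axis at the height of the door's top edge (109 mm above the bench), in the plane of the panel's inner face. Axes turn with the door: y runs along the panel from hinge to free edge, -x is the outward normal (the outer face is at x = -10 mm), z up.
- door_edge (a point): Top corner of the door's free edge, on its outer face: 174 mm from the hinge along the panel. Same axes as door_hinge.
- lid: Loose round copper lid, about 0.25 kg, 116 mm across, 14 mm thick at the edge, wooden knob on top. Origin at the centre of its underside, z up through the knob. The underside is a plug 92 mm across and 8 mm deep that hangs loosely inside the pot's rim; the flange above it rests on the rim. Top of knob at z = 56 mm. On the mat it stands on the plug.
- lid_knob (a point): Centre of the lid's knob: an upright wooden cylinder 30 mm across and 26 mm high on a brass stem 16 mm thick, 43 mm above the lid's origin (knob from z = 30 to 56 mm, the lid's top about 19 mm at the middle). Grip it from above, across its sides.
- pot_rim (a point): Centre of the pot's mouth at rim height, 165 mm above the bench.
- cork_mat: The round cork mat, 170 mm across, 8 mm thick, fixed to the bench. Origin at the centre of its underside, its top is at z = 8 mm.
- paring_board: A square cork board, 130 x 130 x 8 mm, fixed: not the place for the lid. Origin at the centre of its underside. It and the round mat change places.
- hammer: Bystander: hammer lying on the bench, 240 mm long. Origin under its middle.
- jar: Bystander: glass jar with a white cap, 64 mm across, 85 mm high. Origin at the centre of its underside.
- tape_dispenser: Bystander: black tape dispenser, 120 x 50 x 80 mm. Origin at the centre of its underside.
- brass_weight: Bystander: turned brass weight, 56 mm across, 62 mm high. Origin at the centre of its underside.
- steel_mug: Bystander: steel mug, 76 mm across, 90 mm high. Origin at the centre of its underside.
- leather_book: Bystander: leather-covered book, 150 x 110 x 28 mm. Origin at the centre of its underside.
- brush: Bystander: brush lying on the bench, 200 mm long. Origin under its middle.
Mind the look-alikes: they are no part of the job. Leave any pink look-alike of the cork_mat alone.

How it is judged:
On the way, in this order (a step that is already met when the one before it is completed fails the run):
1. The door is shut and seated on its catch (joint under 0.025 rad) while the lid is still on the pot (value of joint door below 0.025 rad and horizontal distance between lid and pot_rim below 0.02 m and z of lid in the frame of pot_rim below 0.01 m), for 0.2 s.
2. The lid is lifted clear of the pot, its underside at least 20 mm above the rim, and level within 0.35 rad (z of lid in the frame of pot_rim above 0.02 m and angle between lid's own z axis and vertical below 0.35 rad), for 0.1 s.
At the end, for the whole second after the job is handed in: The door is shut and seated on its catch (under 0.025 rad); the lid stands at rest, released and knob up (within 0.1 rad), on the round cork mat, its centre within 30 mm of the mat's centre (value of joint door below 0.025 rad and horizontal distance between lid and cork_mat below 0.03 m and z of lid in the frame of cork_mat between 0.004 and 0.013 m and z of lid_knob in the frame of cork_mat above 0.03 m and angle between lid's own z axis and vertical below 0.1 rad and linear speed of lid below 0.02 m/s); the robot touches nothing.
It fails at once if The lid is let fall: it moves faster than 0.45 m/s while the fingers do not hold it (a drop of more than about 10 mm) (contact force between the fingers and lid below 0.3 N and linear speed of lid above 0.45 m/s).
It fails at once if The lid is tipped by more than 0.6 rad (angle between lid's own z axis and vertical above 0.6 rad).
It fails at once if The lid is banged onto the mat (contact force above 40 N) (contact force between lid and cork_mat above 40 N).
It fails at once if A bystander (hammer, jar, tape dispenser, brass weight, steel mug, book or brush) is moved by more than 30 mm (distance of any of hammer, jar, tape_dispenser, brass_weight, steel_mug, leather_book, brush from where it was at the start of the episode above 0.03 m).
It also fails if it takes over 58 s, if anything falls off the work surface, if the arm or the gripper's body presses on something with over 40 N, if the wrist force passes 120 N, or if a joint passes its speed limit or range.

## Robot

A 6-joint arm with a two-finger parallel gripper is mounted at the origin on the work surface. World frame = base frame: x ahead of the robot, y to its left, z up, the work surface at z = 0. Lengths are in m, angles in rad, forces in N, time in s.
With the tool pointing down it reaches from about 0.3 to 0.775 m from the base axis. Payload 14.6 kg.
Tool frame: the origin (TCP) lies midway between the tips of the shut fingers; the grasp point (between the pads) lies 19 mm behind it (tcp_to_grasp is the distance from the TCP to the grasp point, in m); z points along the fingers, y is the line along which they close (so a half turn about z gives the same grasp; the last joint's range is limited). The gripper opens to 94 mm and grips with 3 to 60 N. Pads are 16 mm wide; open, the fingers measure 119 mm over their backs; the gripper's body (75 mm by 177 mm) begins 78 mm behind the grasp point.
Start: joints at [1.066, 0.3, 1.521, -0, 1.321, -0.067], TCP at [0.233, 0.498, 0.169] pointing down, gripper open.
Joint ranges: [-3.03, 3.03], [-0.79, 2.21], [0.23, 2.52], [-1.04, 4.18], [0, 3.07], [-2.55, 2.55]. Speed limits (rad/s): [2.22, 2.22, 2.57, 3.14, 3.14, 3.14].

## Interface

Orientations are given as [roll, pitch, yaw] about the fixed x, y, z axes, in that order (R = Rz(yaw) Ry(pitch) Rx(roll)).
In Python, from station import * gives the robot as it stands.
- The arm moves only by the tool send_rows, never from a script. Its argument "motion" is a list of rows, each a list of 3 entries, a list of its own where there are three numbers: the shift along the tool's x, y, z in units of 0.03 m (1.0 is 0.03 m), then the turn, a rotation vector about the tool's x, y, z in units of 0.12 rad (1.0 is 0.12 rad), then the opening, from -1 (shut) to 1 (fully open). In form: [[[x, y, z], [rx, ry, rz], grip], ...]. A call has 1 to 12 rows; each row shifts and turns the commanded pose from where the row before left it, along the tool's axes as they then stand; what a row does not reach is not made up. A row lasts 1/10 s, in which the tool goes at most 50 mm and 8.59 degrees, less where a joint would pass 70% of its speed; a pose out of reach is approached as far as the arm can. A call with a number of a shift or a turn outside -1 to 1 is refused whole. A call with a gripper value outside its range is refused whole. The fingers move at their own pace and stop on an object; "squeeze" is the grip in N (left out, the last holds). Time passes only in rows, so rows that do not move let the fingers close. It gives the time, the measured TCP pose, the force, the opening and the grip force at its end, in the units of the state.
- get_obs(): the state, without advancing time (a new reading comes with each control period).
- camera(name): name is "scene" or "top"; returns a dict with "pixels" (420x560x3 uint8, red, green, blue), "depth" (420x560 float32, m along the optical axis (not along the pixel's ray), 0 where there is no reading), "fx", "fy", "cx", "cy" (pixels), "rvec" (rotation vector, rad) and "tvec" (3), from world to camera coordinates, as OpenCV has them. Camera axes: x right, y down, z forward; pixel columns grow to the right and rows downward; lengths in m; the calibration is good to about 2 mm. A picture is of the moment at which its call begins.
- hand_in(): hands the job in; it is judged then, once.
The state is a dict: "time_s": time; "qpos": joint angles; "joint_vel": joint speeds; "tau": joint torques, N m; "ee_pos": TCP position; "eef_rot": TCP orientation; "force": force on the tool from outside, world axes, zero at the start; "moment": the same for the moment, N m; "grip_width": finger opening in m; "grip_force": force on a finger pad.
Only numpy, scipy, OpenCV 4.12 (cv2) and the standard library are available. Lean on these libraries where they do the work, as an engineer would, in place of code of your own. Each camera call takes 0.05 s, during which the arm holds its last target. There are 200 camera calls.

## Working session

There is one attempt and no reset: what is moved stays moved. The work goes in short steps, Python scripts to look and compute and a tool call to move; the robot and the scene stay as the last step left them, time stands still between calls to the robot, and variables do not carry over. Pictures are saved under pics/ and viewed, at most 10 in all, crops included, and the job is handed in when it is done.

Besides the shell and the picture viewer there is one more tool, called after "Call:" by a JSON object that holds its "name" and its "arguments", one argument or row to a line. send_rows: Moves the arm, as the interface text tells. Its arguments: {"type":"object","properties":{"motion":{"type":"array"},"squeeze":{"type":"number"}},"required":["motion"]}

```bash
mkdir -p pics
cat > h.py <<'E'
from station import *
import numpy as np, cv2
def cam(n):
    c=camera(n); R=cv2.Rodrigues(np.array(c["rvec"],float))[0]; t=np.array(c["tvec"],float)
    d=c["depth"]; v,u=np.mgrid[:d.shape[0],:d.shape[1]]
    P=np.stack([(u-c["cx"])/c["fx"]*d,(v-c["cy"])/c["fy"]*d,d],-1)
    W=(P-t)@R   # R^T (P-t)
    W[d==0]=np.nan
    c["R"]=R;c["t"]=t;c["W"]=W
    return c
def ray(c,u,v,z):
    r=c["R"].T@np.array([(u-c["cx"])/c["fx"],(v-c["cy"])/c["fy"],1]); o=-c["R"].T@c["t"]
    return o+r*(z-o[2])/r[2]
E
python3 - <<'E'
from h import *
for n in("scene","top"):
    c=cam(n); cv2.imwrite(f"pics/{n}0.png",c["pixels"][...,::-1]); np.savez(f"{n}0.npz",**c)
    print(n,-c["R"].T@c["t"],c["R"][2],np.isnan(c["W"]).mean())
o=get_obs();print({k:np.round(v,3) for k,v in o.items()})
E
```

```text
scene [1.19520927 0.78059254 0.96838064] [-0.54447918 -0.56348694 -0.62130902] 0.008380102040816326
top [0.21938957 0.05607419 1.39349843] [ 0.22101833 -0.00969028 -0.97522151] 0.004119897959183673
{'time_s': np.float64(0.1), 'qpos': array([ 1.066,  0.3  ,  1.521, -0.   ,  1.321, -0.067]), 'joint_vel': array([-0.   , -0.001, -0.001, -0.   , -0.001, -0.002]), 'tau': array([ 2.0000e-03, -5.3265e+01, -3.5328e+01,  7.1000e-02,  2.4000e-02,
       -0.0000e+00]), 'ee_pos': array([0.233, 0.498, 0.168]), 'eef_rot': array([-3.141, -0.   ,  2.704]), 'force': array([ 0.038, -0.69 ,  0.243]), 'moment': array([-0.008, -0.002,  0.032]), 'grip_force': np.float64(0.0), 'grip_width': np.float64(0.094)}
```

View pics/scene0.png

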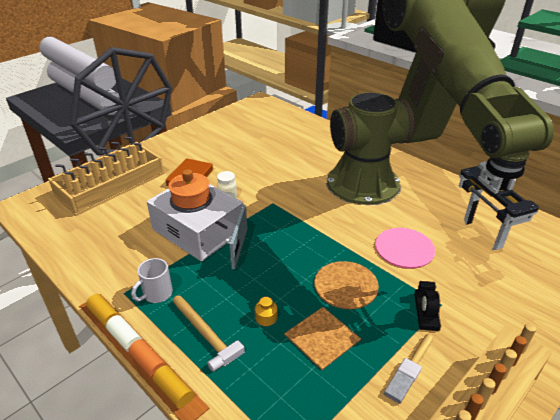

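View pics/top0.png

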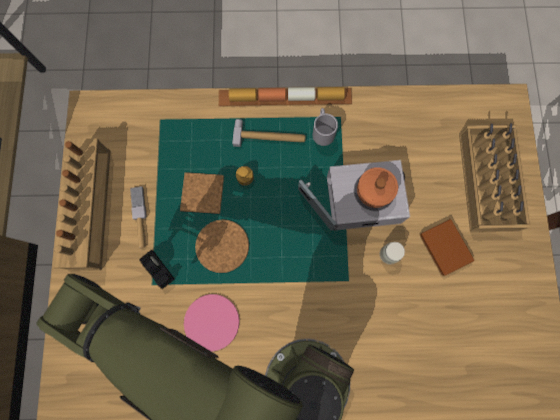

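The top view shows the warmer at about (368,195), with the lid knob at (381,180). The door runs from its hinge at about (338,228) to its free edge at (303,183). The round cork mat is at (222,246), the square board at (202,193), and the pink decoy at (211,322).

Run:
```python
import numpy as np, cv2
for n in("top","scene"):
    c=np.load(n+"0.npz"); W=c["W"]; px=c["pixels"]; X,Y,Z=W[...,0],W[...,1],W[...,2]
    hsv=cv2.cvtColor(px,cv2.COLOR_RGB2HSV)
    def rep(l,m):
        print(n,l,m.sum(), *( [np.round(np.nanmedian(W[m],0),3),np.round(np.nanmin(W[m],0),3),np.round(np.nanmax(W[m],0),3)] if m.sum() else []))
    k=(Z>.13)&(X>.25)&(X<.75)&(Y>-.35)&(Y<.1)
    rep("pot/lid",k)
    kn=k&(Z>.2)
    rep("knobtop",kn)
    zt=np.nanmax(Z[k]); m=k&(Z>zt-.006); rep("ktop",m); p=W[m][:,:2].astype(np.float32); print(" circ",cv2.minEnclosingCircle(p))
    m=k&(Z>.165)&(Z<.182); p=W[m][:,:2].astype(np.float32); 
    A=np.c_[2*p,np.ones(len(p))]
    rep("flange",m); print(" circ",cv2.minEnclosingCircle(p))
    # roof
    m=(abs(Z-.115)<.005)&(X>.25)&(X<.75)&(Y>-.35)&(Y<.15)
    lab,L=cv2.connectedComponents(m.astype(np.uint8)); 
    s=[(L==i).sum() for i in range(1,lab)]; m=L==1+int(np.argmax(s)); rep("roof",m); print(" rect",cv2.minAreaRect(W[m][:,:2].astype(np.float32)))
    # door
    m=(Z>.095)&(Z<.112)&(X>.25)&(X<.6)&(Y>-.12)&(Y<.12); rep("doortop",m)
    np.save(n+"_d.npy",W[m]); print(" rect",cv2.minAreaRect(W[m][:,:2].astype(np.float32)))
    # mat
    m=(abs(Z-.008)<.006)&(X>.2)&(X<.6)&(Y>.1)&(Y<.45)&(hsv[...,0]>5)&(hsv[...,0]<22)&(hsv[...,1]>90)
    nl,L,st,ce=cv2.connectedComponentsWithStats(m.astype(np.uint8))
    for i in range(1,nl):
        if st[i,4]>400:
            q=L==i; rep("cork",q); print(" circ",cv2.minEnclosingCircle(W[q][:,:2].astype(np.float32)),ce[i])
    for nm,b in dict(weight=(.35,.5,.1,.25),jar=(.2,.4,-.3,-.1),mug=(.45,.75,-.1,.1)).items():
        rep(nm,(Z>.03)&(X>b[0])&(X<b[1])&(Y>b[2])&(Y<b[3]))
```

```text
top pot/lid 1271 [ 0.553 -0.208  0.172] [ 0.503 -0.27   0.131] [ 0.616 -0.155  0.217]
top knobtop 88 [ 0.557 -0.212  0.21 ] [ 0.545 -0.226  0.201] [ 0.573 -0.198  0.217]
top ktop 40 [ 0.557 -0.213  0.212] [ 0.545 -0.225  0.211] [ 0.572 -0.2    0.217]
 circ ((0.558754026889801, -0.21225807070732117), 0.013946343213319778)
top flange 1083 [ 0.555 -0.209  0.172] [ 0.503 -0.27   0.165] [ 0.616 -0.155  0.181]
 circ ((0.5597996115684509, -0.21264609694480896), 0.05812574177980423)
top roof 2597 [ 0.54  -0.163  0.114] [ 0.461 -0.313  0.11 ] [ 0.656 -0.082  0.12 ]
 rect ((0.5588332414627075, -0.19696679711341858), (0.18179531395435333, 0.22104530036449432), 4.665969371795654)
top doortop 352 [ 0.527 -0.068  0.108] [ 0.458 -0.12   0.095] [0.598 0.013 0.112]
 rect ((0.5282026529312134, -0.053237996995449066), (0.13325998187065125, 0.140458345413208), 89.95853424072266)
top cork 795 [0.565 0.33  0.007] [0.524 0.266 0.002] [0.6   0.399 0.014]
 circ ((0.5668815970420837, 0.3318413496017456), 0.07148659229278564) [200.98993711 201.30943396]
top cork 2060 [0.416 0.262 0.007] [0.335 0.178 0.002] [0.
[... 994 characters left out ...]
539 -0.038  0.108] [ 0.462 -0.117  0.095] [0.6   0.017 0.112]
 rect ((0.5305218696594238, -0.04926884174346924), (0.1373484879732132, 0.13375432789325714), 87.85269927978516)
scene cork 2350 [0.425 0.267 0.008] [0.335 0.175 0.002] [0.505 0.348 0.014]
 circ ((0.42135581374168396, 0.2621496319770813), 0.08721373230218887) [346.07234043 284.66851064]
scene cork 1206 [0.567 0.334 0.008] [0.526 0.265 0.003] [0.6   0.401 0.013]
 circ ((0.5690268278121948, 0.3337707221508026), 0.0732886791229248) [331.58126036 329.54726368]
scene weight 0
scene jar 250 [ 0.383 -0.248  0.08 ] [ 0.354 -0.298  0.03 ] [ 0.4   -0.233  0.09 ]
scene mug 953 [ 0.572 -0.067  0.099] [ 0.461 -0.1    0.03 ] [0.646 0.019 0.121]
```

Call:
{"name": "send_rows", "arguments": {
  "motion": [
    [[0, 0, 0], [0, 0, 0.974], -1],
    [[0, 0, 0], [0, 0, 0.974], -1],
    [[0, 0, 0], [0, 0, 0.974], -1],
    [[0, 0, 0], [0, 0, 0.974], -1],
    [[0, 0, 0], [0, 0, 0.974], -1],
    [[0, 0, 0], [0, 0, 0.974], -1],
    [[0, 0, 0], [0, 0, 0.974], -1],
    [[0, 0, 0], [0, 0, 0.974], -1],
    [[0, 0, 0], [0, 0, 0.974], -1],
    [[-0.3, 0.2, 0], [0, 0, 0], -1],
    [[-0.6, 0.4, 0], [0, 0, 0], -1]
  ],
  "squeeze": 15
}}

```text
time_s: 1.2
ee_pos: [0.2532, 0.4723, 0.1682]
eef_rot: [-3.141, 0.0, 1.657]
force: [0.9, -0.8, 0.1]
grip_width: 0.01
grip_force: 0.0
```

Call:
{"name": "send_rows", "arguments": {
  "motion": [
    [[-0.97, 0.667, 0], [0, 0, 0], -1],
    [[-0.97, 0.667, 0], [0, 0, 0], -1],
    [[-0.97, 0.667, 0], [0, 0, 0], -1],
    [[-0.97, 0.667, 0], [0, 0, 0], -1],
    [[-0.97, 0.667, 0], [0, 0, 0], -1],
    [[-0.97, 0.667, 0], [0, 0, 0], -1],
    [[-0.97, 0.667, 0], [0, 0, 0], -1],
    [[-0.97, 0.667, 0], [0, 0, 0], -1],
    [[-0.97, 0.667, 0], [0, 0, 0], -1],
    [[-0.97, 0.667, 0], [0, 0, 0], -1],
    [[0, 0, 0], [0, 0, 0], -1],
    [[0, 0, 0], [0, 0, 0], -1]
  ]
}}

```text
time_s: 2.4
ee_pos: [0.4763, 0.1979, 0.1684]
eef_rot: [-3.141, 0.0, 1.653]
force: [-0.5, 0.1, 0.1]
grip_width: 0.0005
grip_force: 0.0
```

Call:
{"name": "send_rows", "arguments": {
  "motion": [
    [[-0.947, 0.687, 0], [0, 0, 0], -1],
    [[-0.947, 0.687, 0], [0, 0, 0], -1],
    [[-0.947, 0.687, 0], [0, 0, 0], -1],
    [[-0.947, 0.687, 0], [0, 0, 0], -1],
    [[-0.947, 0.687, 0], [0, 0, 0], -1],
    [[0, 0, 0.82], [0, 0, 0], -1],
    [[0, 0, 0.82], [0, 0, 0], -1],
    [[0, 0, 0.82], [0, 0, 0], -1],
    [[0, 0, 0.82], [0, 0, 0], -1],
    [[0, 0, 0], [0, 0, 0], -1],
    [[0, 0, 0], [0, 0, 0], -1]
  ]
}}

```text
time_s: 3.5
ee_pos: [0.5905, 0.0662, 0.071]
eef_rot: [3.142, -0.0, 1.654]
force: [0.2, 0.1, 0.1]
grip_width: 0.0006
grip_force: 0.0
```

Call:
{"name": "send_rows", "arguments": {
  "motion": [
    [[-0.3, 0, 0], [0, 0, 0], -1],
    [[-0.3, 0, 0], [0, 0, 0], -1],
    [[-0.3, 0, 0], [0, 0, 0], -1],
    [[-0.3, 0, 0], [0, 0, 0], -1],
    [[-0.3, 0, 0], [0, 0, 0], -1],
    [[-0.3, 0, 0], [0, 0, 0], -1],
    [[-0.3, 0, 0], [0, 0, 0], -1],
    [[-0.3, 0, 0], [0, 0, 0], -1],
    [[-0.3, 0, 0], [0, 0, 0], -1],
    [[-0.3, 0, 0], [0, 0, 0], -1],
    [[-0.3, 0, 0], [0, 0, 0], -1],
    [[0, 0, 0], [0, 0, 0], -1]
  ]
}}

```text
time_s: 4.7
ee_pos: [0.5986, -0.0343, 0.0702]
eef_rot: [-3.141, 0.0, 1.651]
force: [0.5, -0.3, -0.4]
grip_width: 0.0004
grip_force: 0.0
```

Call:
{"name": "send_rows", "arguments": {
  "motion": [
    [[-0.1, 0, 0], [0, 0, 0], -1],
    [[-0.1, 0, 0], [0, 0, 0], -1],
    [[-0.1, 0, 0], [0, 0, 0], -1],
    [[-0.1, 0, 0], [0, 0, 0], -1],
    [[-0.1, 0, 0], [0, 0, 0], -1],
    [[-0.1, 0, 0], [0, 0, 0], -1],
    [[-0.1, 0, 0], [0, 0, 0], -1],
    [[-0.1, 0, 0], [0, 0, 0], -1]
  ]
}}

```text
time_s: 5.5
ee_pos: [0.6006, -0.0563, 0.0702]
eef_rot: [3.141, -0.002, 1.652]
force: [2.4, 8.0, -0.3]
grip_width: 0.0007
grip_force: 4.0
```

In the catch now. I'll carry on in small steps.

Call:
{"name": "send_rows", "arguments": {
  "motion": [
    [[-0.06, 0, 0], [0, 0, 0], -1],
    [[-0.06, 0, 0], [0, 0, 0], -1],
    [[-0.06, 0, 0], [0, 0, 0], -1],
    [[-0.06, 0, 0], [0, 0, 0], -1]
  ]
}}

```text
time_s: 5.9
ee_pos: [0.6012, -0.0642, 0.0703]
eef_rot: [3.141, -0.0, 1.652]
force: [1.8, 0.4, -0.1]
grip_width: 0.0008
grip_force: 0.4
```

Force has dropped, so the door has probably seated. A gentle push will confirm it.

Call:
{"name": "send_rows", "arguments": {
  "motion": [
    [[-0.05, 0, 0], [0, 0, 0], -1],
    [[-0.05, 0, 0], [0, 0, 0], -1],
    [[-0.05, 0, 0], [0, 0, 0], -1],
    [[0, 0, 0], [0, 0, 0], -1]
  ]
}}

```text
time_s: 6.3
ee_pos: [0.6011, -0.0669, 0.0701]
eef_rot: [-3.141, -0.003, 1.652]
force: [-1.3, 13.5, 1.7]
grip_width: 0.0006
grip_force: 6.8
```

Hard stop reached. Next I back off, raise and look.

Call:
{"name": "send_rows", "arguments": {
  "motion": [
    [[0, 0, 0], [0, 0, 0], -1],
    [[0.5, 0, 0], [0, 0, 0], -1],
    [[0.9, 0, 0], [0, 0, 0], -1],
    [[0.9, 0, 0], [0, 0, 0], -1],
    [[0.8, 0, -1], [0, 0, 0], -1],
    [[0.8, 0, -1], [0, 0, 0], -1],
    [[0, 0, -1], [0, 0, 0], -1],
    [[0, 0, -1], [0, 0, 0], -1],
    [[0, 0, -1], [0, 0, 0], 1],
    [[0, 0, -1], [0, 0, 0], 1],
    [[0, 0, 0], [0, 0, 0], 1]
  ]
}}

```text
time_s: 7.4
ee_pos: [0.593, 0.0482, 0.2545]
eef_rot: [3.135, 0.001, 1.652]
force: [1.1, 0.0, 0.4]
grip_width: 0.021
grip_force: 0.0
```

Run:
```python
from h import *
for n in("scene","top"):
    c=cam(n); W=c["W"]; X,Y,Z=W[...,0],W[...,1],W[...,2]
    if n=="scene": cv2.imwrite("pics/scene1.png",cv2.resize(c["pixels"][120:300,100:340,::-1],None,fx=3,fy=3))
    # door outer face (between z .03 and .1)
    m=(Z>.03)&(Z<.1)&(X>.47)&(X<.65)&(Y>-.11)&(Y<.0)
    if m.sum()>20:
        k=np.polyfit(X[m],Y[m],1); print(n,"face",m.sum(),k,"angle-0.0815:",np.arctan(k[0])-.0815)
    m=(Z>.2)&(Z<.225)&(X>.5)&(X<.62)&(Y>-.26)&(Y<-.16); print(n,m.sum(),np.nanmin(W[m],0),np.nanmax(W[m],0))
    m=(Z>.095)&(Z<.1125)&(X>.45)&(X<.7)&(Y>-.12)&(Y<.05); print(n,"top edge",m.sum(),cv2.minAreaRect(W[m][:,:2].astype(np.float32)))
```

```text
scene face 1016 [ 0.00372037 -0.08127809] angle-0.0815: -0.07777965138658678
scene 82 [ 0.54852963 -0.22660024  0.20008124] [ 0.57756945 -0.19629691  0.21680843]
scene top edge 416 ((0.5542476177215576, -0.0934089720249176), (0.05126774683594704, 0.1841212660074234), 89.76080322265625)
top face 141 [ 0.08381563 -0.12319355] angle-0.0815: 0.0021201801436049467
top 92 [ 0.54418642 -0.22556634  0.20014395] [ 0.57323834 -0.19765092  0.21619227]
top top edge 421 ((0.5487462878227234, -0.0970173329114914), (0.18074074387550354, 0.048940472304821014), 1.3887158632278442)
```

View pics/scene1.png

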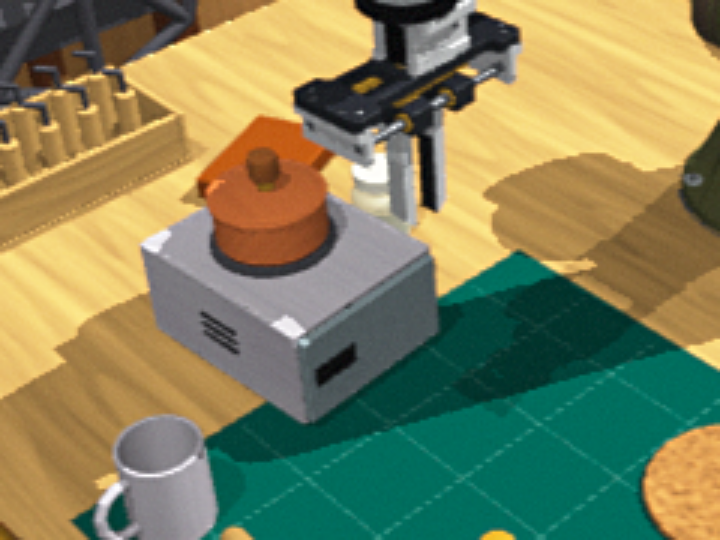

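The door is flush with the warmer's face (crop, around (370,340)). The knob is still on the pot at (263,165). Next, move above it.

Call:
{"name": "send_rows", "arguments": {
  "motion": [
    [[-0.95, -0.196, 0], [0, 0, 0], 1],
    [[-0.95, -0.196, 0], [0, 0, 0], 1],
    [[-0.95, -0.196, 0], [0, 0, 0], 1],
    [[-0.95, -0.196, 0], [0, 0, 0], 1],
    [[-0.95, -0.196, 0], [0, 0, 0], 1],
    [[-0.95, -0.196, 0], [0, 0, 0], 1],
    [[-0.95, -0.196, 0], [0, 0, 0], 1],
    [[-0.95, -0.196, 0], [0, 0, 0], 1],
    [[-0.95, -0.196, 0], [0, 0, 0], 1],
    [[0, 0, 0], [0, 0, 0], 1],
    [[0, 0, 0], [0, 0, 0], 1]
  ]
}}

```text
time_s: 8.6
ee_pos: [0.5596, -0.2119, 0.2488]
eef_rot: [-3.14, -0.001, 1.651]
force: [0.2, 1.1, -0.4]
grip_width: 0.0941
grip_force: 0.0
```

Call:
{"name": "send_rows", "arguments": {
  "motion": [
    [[0, 0.04, 0.54], [0, 0, 0], 1],
    [[0, 0, 0.54], [0, 0, 0], 1],
    [[0, 0, 0.54], [0, 0, 0], 1],
    [[0, 0, 0.54], [0, 0, 0], 1],
    [[0, 0, 0], [0, 0, 0], 1],
    [[0, 0, 0], [0, 0, 0], -1],
    [[0, 0, 0], [0, 0, 0], -1],
    [[0, 0, 0], [0, 0, 0], -1],
    [[0, 0, 0], [0, 0, 0], -1],
    [[0, 0, 0], [0, 0, 0], -1],
    [[0, 0, 0], [0, 0, 0], -1],
    [[0, 0, 0], [0, 0, 0], -1]
  ],
  "squeeze": 25
}}

```text
time_s: 9.8
ee_pos: [0.5612, -0.2119, 0.1855]
eef_rot: [3.142, 0.0, 1.652]
force: [-0.2, 0.3, -0.1]
grip_width: 0.0416
grip_force: 0.0
```

Call:
{"name": "send_rows", "arguments": {
  "motion": [
    [[0, 0, 0], [0, 0, 0], -1],
    [[0, 0, 0], [0, 0, 0], -1],
    [[0, 0, 0], [0, 0, 0], -1],
    [[0, 0, 0], [0, 0, 0], -1],
    [[0, 0, 0], [0, 0, 0], -1]
  ]
}}

```text
time_s: 10.3
ee_pos: [0.5612, -0.2119, 0.1854]
eef_rot: [-3.142, -0.0, 1.652]
force: [-0.8, 0.3, 0.9]
grip_width: 0.0019
grip_force: 0.0
```

The grip missed, so I look again.

Run:
```python
from h import *
P=[]
for n,(a,b,e,f) in dict(scene=(120,260,110,290),top=(130,250,310,450)).items():
    c=cam(n); P.append(cv2.resize(c["pixels"][a:b,e:f,::-1],(400,400*(b-a)//(f-e)),interpolation=cv2.INTER_CUBIC)); np.savez(n+"2.npz",**c)
h=max(p.shape[0] for p in P); cv2.imwrite("pics/p2.png",np.hstack([np.pad(p,((0,h-p.shape[0]),(0,0),(0,0))) for p in P]))
```

```text
(no output)
```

View pics/p2.png

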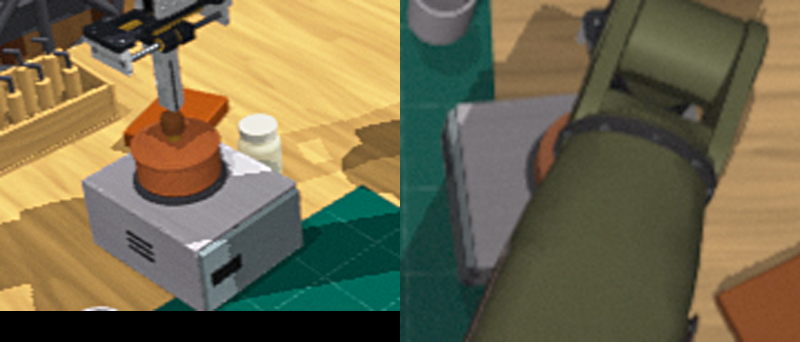

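The fingers look as if they are behind or above the knob (left crop: fingertips at (173,110), knob at (175,125)). I'll compare their depth points.

Run:
```python
import numpy as np,cv2
c=np.load("scene2.npz");W=c["W"];px=c["pixels"]; print(120+110*.45,110+173*.45)
for v in range(156,186,2):
    print(v,[ (u,tuple(px[v,u]//10),*np.round(W[v,u],3)) for u in (184,188,192)])
np.set_printoptions(suppress=True)
# rays: knob top centre silhouette in the first images, z=.213
for n,a in (("scene",(165,190,175,200)),("top",(165,200,355,400))):
    d=np.load(n+"0.npz"); Z=d["W"][...,2]; s=(slice(a[0],a[1]),slice(a[2],a[3]))
    hsv=cv2.cvtColor(d["pixels"],cv2.COLOR_RGB2HSV)[s]; print(n); 
    for r in range(0,a[1]-a[0],2): print(r+a[0],[f"{int(z*1000)}:{h}" for z,h in zip(Z[s][r,::3],hsv[r,::3,2])])
```

```text
169.5 187.85000000000002
156 [(184, (np.uint8(12), np.uint8(12), np.uint8(12)), np.float64(0.574), np.float64(-0.197), np.float64(0.275)), (188, (np.uint8(6), np.uint8(6), np.uint8(7)), np.float64(0.559), np.float64(-0.201), np.float64(0.267)), (192, (np.uint8(25), np.uint8(21), np.uint8(11)), np.float64(0.306), np.float64(-0.565), np.float64(-0.001))]
158 [(184, (np.uint8(12), np.uint8(12), np.uint8(12)), np.float64(0.575), np.float64(-0.198), np.float64(0.269)), (188, (np.uint8(6), np.uint8(6), np.uint8(6)), np.float64(0.557), np.float64(-0.205), np.float64(0.258)), (192, (np.uint8(20), np.uint8(16), np.uint8(9)), np.float64(0.315), np.float64(-0.553), np.float64(-0.001))]
160 [(184, (np.uint8(10), np.uint8(10), np.uint8(10)), np.float64(0.575), np.float64(-0.199), np.float64(0.262)), (188, (np.uint8(4), np.uint8(4), np.uint8(5)), np.float64(0.558), np.float64(-0.205), np.float64(0.252)), (192, (np.uint8(16), np.uint8(9), np.uint8(5)), np.float64(0.548), np.float64(-0.201), np.float64(0.249))]
162 [(184, (np.uint8(11), np.uint8(11), np.uint8(11)), np.float64(0.574), np.float64(-0.2
[... 4444 characters left out ...]
2:90', '200:102', '201:118', '187:195', '171:239', '172:242']
179 ['173:237', '176:235', '174:242', '195:93', '195:103', '193:112', '176:226', '174:230', '178:242']
181 ['176:237', '177:169', '174:167', '178:150', '187:98', '183:145', '176:225', '176:243', '176:243']
183 ['169:159', '173:167', '176:169', '175:166', '175:114', '175:208', '176:243', '174:244', '174:244']
185 ['172:159', '175:166', '175:173', '173:206', '176:245', '177:243', '173:243', '175:245', '173:246']
187 ['176:240', '173:239', '174:241', '177:241', '176:239', '174:242', '177:243', '173:245', '172:244']Traceback (most recent call last):
  File "<stdin>", line 10, in <module>
ValueError: cannot convert float NaN to integer
```

Run:
```python
import numpy as np
from h import get_obs
o=get_obs(); print({k:np.round(v,3) for k,v in o.items()})
for n in("scene0","top0","scene2"):
    W=np.load(n+".npz")["W"]; p=np.array([.233,.498]) if n!="scene2" else np.array([.5612,-.2119])
    d=np.abs(W[...,:2]-p).max(-1); 
    for r in (.03,.075):
        m=(d<r)&(W[...,2]>.02); z=np.sort(W[m][:,2]); print(n,r,len(z),z[::max(1,len(z)//25)].round(3))
m=(W[...,2]>.217)&(W[...,2]<.24)&(d<.04); print(W[m].round(3)[::4])
```

```text
{'time_s': np.float64(10.4), 'qpos': array([-0.422,  0.401,  1.347,  0.   ,  1.394, -0.503]), 'joint_vel': array([-0.001,  0.002,  0.   , -0.001,  0.002,  0.001]), 'tau': array([ 2.0000e-03, -5.9674e+01, -3.6087e+01,  5.7000e-02,  5.0000e-02,
       -0.0000e+00]), 'ee_pos': array([ 0.561, -0.212,  0.185]), 'eef_rot': array([-3.142, -0.   ,  1.652]), 'force': array([-0.013, -0.602,  0.323]), 'moment': array([-0.08 ,  0.045, -0.052]), 'grip_force': np.float64(0.0), 'grip_width': np.float64(0.001)}
scene0 0.03 1475 [0.311 0.32  0.338 0.343 0.345 0.349 0.354 0.357 0.362 0.367 0.373 0.399
 0.403 0.411 0.424 0.436 0.441 0.461 0.494 0.501 0.506 0.509 0.51  0.511
 0.512]
scene0 0.075 7596 [0.037 0.249 0.307 0.32  0.335 0.343 0.345 0.355 0.386 0.402 0.425 0.442
 0.459 0.47  0.478 0.484 0.49  0.496 0.501 0.505 0.509 0.512 0.516 0.522
 0.531 0.556]
top0 0.03 1018 [0.427 0.442 0.482 0.493 0.497 0.5   0.502 0.503 0.504 0.505 0.506 0.507
 0.507 0.508 0.509 0.509 0.51  0.51  0.51  0.51  0.511 0.511 0.511 0.512
 0.513 0.513]
top0 0.075 3110 [0.021 0.439 0.469 0.48  0.487 0.492 0.496 0.499 0.501 0.503 0.505 0.506
 0.507 0.509 0.51  0.51  0.511 0.512 0.513 0.516 0.519 0.523 0.526 0.53
 0.539 0.559]
scene2 0.03 1490 [0.171 0.175 0.176 0.178 0.199 0.213 0.238 0.256 0.271 0.286 0.3   0.335
 0.345 0.355 0.361 0.364 0.372 0.379 0.386 0.392 0.42  0.435 0.518 0.525
 0.529 0.53 ]
scene2 0.075 6023 [0.021 0.115 0.117 0.121 0.144 0.168 0.173 0.175 0.204 0.276 0.333 0.346
 0.361 0.364 0.387 0.418 0.439 0.471 0.487 0.5   0.51  0.518 0.525 0.529
 0.536 0.554]
[[ 0.572 -0.216  0.24 ]
 [ 0.574 -0.215  0.238]
 [ 0.553 -0.201  0.235]
 [ 0.571 -0.209  0.236]
 [ 0.554 -0.201  0.232]
 [ 0.574 -0.2    0.238]
 [ 0.559 -0.203  0.23 ]
 [ 0.573 -0.198  0.235]
 [ 0.558 -0.201  0.227]
 [ 0.563 -0.203  0.225]]
```

Run:
```python
import numpy as np,cv2
for n in("scene0","scene2"):
    W=np.load(n+".npz")["W"]; p=np.array([.233,.498]) if n!="scene2" else np.array([.5612,-.2119])
    d=np.linalg.norm(W[...,:2]-p,axis=-1); lo=.1 if n=="scene0" else .217
    m=(d<.085)&(W[...,2]>lo)&(W[...,2]<.33)
    q=W[m]
    for a in np.arange(lo,.33,.012):
        s=q[(q[:,2]>=a)&(q[:,2]<a+.012)]
        if len(s): print(n,round(a,3),len(s),np.median(s,0).round(3),s.min(0).round(3),s.max(0).round(3))
```

```text
scene0 0.196 8 [0.217 0.455 0.207] [0.206 0.448 0.204] [0.221 0.46  0.208]
scene0 0.208 61 [0.22  0.459 0.216] [0.204 0.443 0.208] [0.27  0.557 0.22 ]
scene0 0.22 76 [0.25  0.539 0.226] [0.205 0.443 0.22 ] [0.268 0.556 0.232]
scene0 0.232 78 [0.253 0.542 0.238] [0.205 0.443 0.232] [0.269 0.558 0.244]
scene0 0.244 88 [0.248 0.54  0.25 ] [0.204 0.443 0.244] [0.268 0.557 0.256]
scene0 0.256 80 [0.252 0.541 0.262] [0.207 0.442 0.256] [0.269 0.557 0.267]
scene0 0.268 89 [0.221 0.46  0.274] [0.204 0.441 0.268] [0.269 0.558 0.28 ]
scene0 0.28 35 [0.218 0.453 0.284] [0.206 0.443 0.28 ] [0.27  0.549 0.291]
scene0 0.292 37 [0.22  0.459 0.301] [0.201 0.42  0.292] [0.296 0.582 0.304]
scene0 0.304 196 [0.257 0.532 0.312] [0.207 0.414 0.304] [0.295 0.581 0.316]
scene0 0.316 339 [0.25  0.492 0.32 ] [0.218 0.414 0.316] [0.298 0.582 0.328]
scene0 0.328 30 [0.231 0.448 0.329] [0.222 0.414 0.328] [0.296 0.554 0.33 ]
scene2 0.217 9 [ 0.56  -0.203  0.225] [ 0.549 -0.204  0.223] [ 0.563 -0.199  0.228]
scene2 0.229 36 [ 0.568 -0.202  0.236] [ 0.549 -0.218  0.229] [ 0.575 -0.198  0.241]
scene2 0.241 45 [ 0.567 -0.203  0.246] [ 0.547 -0.215  0.241] [ 0.576 -0.196  0.253]
scene2 0.253 40 [ 0.568 -0.202  0.26 ] [ 0.547 -0.219  0.253] [ 0.576 -0.195  0.265]
scene2 0.265 49 [ 0.567 -0.201  0.271] [ 0.548 -0.218  0.265] [ 0.576 -0.194  0.277]
scene2 0.277 44 [ 0.57  -0.201  0.284] [ 0.548 -0.218  0.277] [ 0.576 -0.195  0.289]
scene2 0.289 50 [ 0.567 -0.202  0.295] [ 0.546 -0.216  0.289] [ 0.576 -0.194  0.3  ]
scene2 0.301 28 [ 0.572 -0.203  0.304] [ 0.548 -0.218  0.301] [ 0.577 -0.197  0.312]
scene2 0.313 58 [ 0.585 -0.199  0.323] [ 0.481 -0.232  0.314] [ 0.643 -0.171  0.325]
scene2 0.325 65 [ 0.582 -0.187  0.328] [ 0.482 -0.239  0.326] [ 0.644 -0.172  0.33 ]
```

Measured in both pictures, the real fingertips sit about 38 mm higher than the reported TCP: start 0.205 against 0.168, now 0.223 against 0.185. The fingers therefore closed above the knob and touched nothing. I'll open, go 39 mm lower and grip.

Call:
{"name": "send_rows", "arguments": {
  "motion": [
    [[0, 0, 0], [0, 0, 0], 1],
    [[0, 0, 0], [0, 0, 0], 1],
    [[0, 0, 0], [0, 0, 0], 1],
    [[0, 0, 0], [0, 0, 0], 1],
    [[0, 0, 0], [0, 0, 0], 1],
    [[0, 0, 0], [0, 0, 0], 1],
    [[0, 0, 0], [0, 0, 0], 1],
    [[0, 0, 0], [0, 0, 0], 1],
    [[0, 0, 0], [0, 0, 0], 1]
  ]
}}

```text
time_s: 11.3
ee_pos: [0.5612, -0.2119, 0.1854]
eef_rot: [-3.142, 0.0, 1.652]
force: [-1.0, -0.5, 0.3]
grip_width: 0.0691
grip_force: 0.0
```

Call:
{"name": "send_rows", "arguments": {
  "motion": [
    [[0, 0, 0.3], [0, 0, 0], 1],
    [[0, 0, 0.3], [0, 0, 0], 1],
    [[0, 0, 0.3], [0, 0, 0], 1],
    [[0, 0, 0.2], [0, 0, 0], 1],
    [[0, 0, 0.1], [0, 0, 0], 1],
    [[0, 0, 0.1], [0, 0, 0], 1],
    [[0, 0, 0], [0, 0, 0], 1]
  ]
}}

```text
time_s: 12.0
ee_pos: [0.5611, -0.2119, 0.1462]
eef_rot: [-3.141, -0.0, 1.652]
force: [0.0, -0.2, -0.8]
grip_width: 0.0941
grip_force: 0.0
```

Call:
{"name": "send_rows", "arguments": {
  "motion": [
    [[0, 0, 0], [0, 0, 0], -1],
    [[0, 0, 0], [0, 0, 0], -1],
    [[0, 0, 0], [0, 0, 0], -1],
    [[0, 0, 0], [0, 0, 0], -1],
    [[0, 0, 0], [0, 0, 0], -1],
    [[0, 0, 0], [0, 0, 0], -1],
    [[0, 0, 0], [0, 0, 0], -1],
    [[0, 0, 0], [0, 0, 0], -1],
    [[0, 0, 0], [0, 0, 0], -1],
    [[0, 0, 0], [0, 0, 0], -1],
    [[0, 0, 0], [0, 0, 0], -1],
    [[0, 0, 0], [0, 0, 0], -1]
  ],
  "squeeze": 25
}}

```text
time_s: 13.2
ee_pos: [0.5612, -0.2119, 0.1465]
eef_rot: [3.142, -0.0, 1.652]
force: [0.6, -0.3, 1.6]
grip_width: 0.0297
grip_force: 25.0
```

Gripped at 30 mm. Now I lift.

Call:
{"name": "send_rows", "arguments": {
  "motion": [
    [[0, 0, -0.1], [0, 0, 0], -1],
    [[0, 0, -0.2], [0, 0, 0], -1],
    [[0, 0, -0.25], [0, 0, 0], -1],
    [[0, 0, -0.25], [0, 0, 0], -1],
    [[0, 0, -0.25], [0, 0, 0], -1],
    [[0, 0, -0.25], [0, 0, 0], -1],
    [[0, 0, -0.25], [0, 0, 0], -1],
    [[0, 0, -0.25], [0, 0, 0], -1],
    [[0, 0, -0.25], [0, 0, 0], -1],
    [[0, 0, -0.1], [0, 0, 0], -1],
    [[0, 0, 0], [0, 0, 0], -1],
    [[0, 0, 0], [0, 0, 0], -1]
  ]
}}

```text
time_s: 14.4
ee_pos: [0.5611, -0.2118, 0.2107]
eef_rot: [-3.141, -0.0, 1.652]
force: [0.2, 0.0, -2.9]
grip_width: 0.0297
grip_force: 25.0
```

Run:
```python
from h import *
c=cam("scene");W=c["W"]; cv2.imwrite("pics/lift.png",cv2.resize(c["pixels"][60:260,110:310,::-1],(600,600)))
h=cv2.cvtColor(c["pixels"],cv2.COLOR_RGB2HSV); m=(h[...,0]<14)&(h[...,1]>130)&(W[...,2]>.2)&(np.hypot(W[...,0]-.561,W[...,1]+.212)<.07)
q=W[m];print(m.sum(),q.min(0),q.max(0)); 
f=q[(abs(q[:,2]-np.median(q[:,2]))<.02)]; print(np.linalg.lstsq(np.c_[f[:,:2],np.ones(len(f))],f[:,2],rcond=None)[0], np.median(q[:,2]))
```

```text
681 [ 0.50700663 -0.27036865  0.22436751] [ 0.62023284 -0.15272092  0.46058882]
[-0.01990386 -0.02873152  0.24330422] 0.23813329350652745
```

View pics/lift.png

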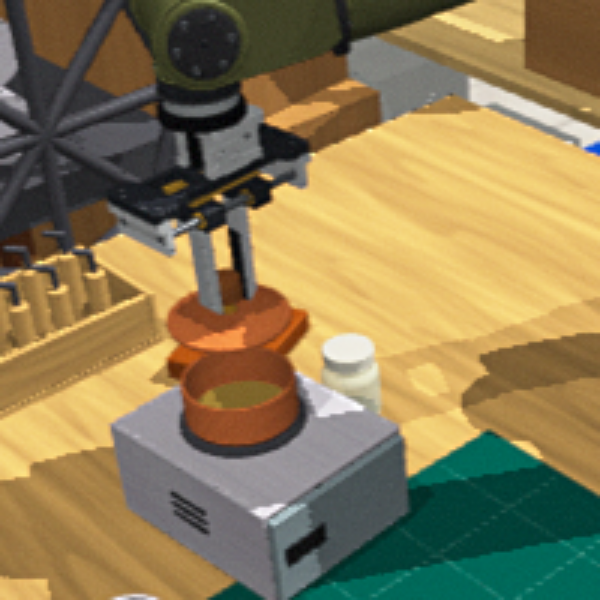

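The lid is up and level at about (230,320), and the door is still flush. Next, carry it over to the mat.

Call:
{"name": "send_rows", "arguments": {
  "motion": [
    [[0.3, -0.06, 0], [0, 0, 0], -1],
    [[0.6, -0.13, 0], [0, 0, 0], -1],
    [[0.8, -0.17, 0], [0, 0, 0], -1],
    [[0.8, -0.17, 0], [0, 0, 0], -1],
    [[0.8, -0.17, 0], [0, 0, 0], -1],
    [[0.8, -0.17, 0], [0, 0, 0], -1],
    [[0.8, -0.17, 0], [0, 0, 0], -1],
    [[0.8, -0.17, 0], [0, 0, 0], -1],
    [[0.8, -0.17, 0], [0, 0, 0], -1],
    [[0.8, -0.17, 0], [0, 0, 0], -1],
    [[0.8, -0.17, 0], [0, 0, 0], -1],
    [[0.8, -0.17, 0], [0, 0, 0], -1]
  ]
}}

```text
time_s: 15.65
ee_pos: [0.4822, 0.051, 0.2108]
eef_rot: [-3.141, -0.0, 1.652]
force: [0.7, -0.5, -3.2]
grip_width: 0.0297
grip_force: 25.0
```

Call:
{"name": "send_rows", "arguments": {
  "motion": [
    [[0.8, -0.17, 0], [0, 0, 0], -1],
    [[0.8, -0.17, 0], [0, 0, 0], -1],
    [[0.8, -0.17, 0], [0, 0, 0], -1],
    [[0.8, -0.17, 0], [0, 0, 0], -1],
    [[0.8, -0.17, 0], [0, 0, 0], -1],
    [[0.8, -0.17, 0], [0, 0, 0], -1],
    [[0.8, -0.17, 0], [0, 0, 0], -1],
    [[0.8, -0.17, 0], [0, 0, 0], -1],
    [[0.5, -0.1, 0], [0, 0, 0], -1],
    [[0.2, -0.05, 0], [0, 0, 0], -1],
    [[0, 0, 0], [0, 0, 0], -1],
    [[0, 0, 0], [0, 0, 0], -1]
  ]
}}

```text
time_s: 16.85
ee_pos: [0.4206, 0.2578, 0.2109]
eef_rot: [-3.141, 0.0, 1.652]
force: [-0.7, -0.1, -2.4]
grip_width: 0.029
grip_force: 25.0
```

Call:
{"name": "send_rows", "arguments": {
  "motion": [
    [[0.14, 0, 0.3], [0, 0, 0], -1],
    [[0, 0, 0.6], [0, 0, 0], -1],
    [[0, 0, 0.6], [0, 0, 0], -1],
    [[0, 0, 0.6], [0, 0, 0], -1],
    [[0, 0, 0.6], [0, 0, 0], -1],
    [[0, 0, 0.6], [0, 0, 0], -1],
    [[0, 0, 0.6], [0, 0, 0], -1],
    [[0, 0, 0.6], [0, 0, 0], -1],
    [[0, 0, 0.6], [0, 0, 0], -1],
    [[0, 0, 0.6], [0, 0, 0], -1],
    [[0, 0, 0.4], [0, 0, 0], -1],
    [[0, 0, 0.2], [0, 0, 0], -1]
  ]
}}

```text
time_s: 18.05
ee_pos: [0.4199, 0.262, 0.0207]
eef_rot: [-3.14, 0.001, 1.651]
force: [0.3, -1.2, -1.5]
grip_width: 0.0296
grip_force: 25.0
```

Run:
```python
from h import *
c=cam("scene");W=c["W"]; cv2.imwrite("pics/low.png",cv2.resize(c["pixels"][160:340,240:480,::-1],(720,540)))
h=cv2.cvtColor(c["pixels"],cv2.COLOR_RGB2HSV); d=np.hypot(W[...,0]-.42,W[...,1]-.262)
m=(W[...,2]>.036)&(W[...,2]<.058)&(d<.075)
q=W[m];print(m.sum(),q.min(0),q.max(0),np.median(q[:,2]),cv2.minEnclosingCircle(q[:,:2].astype(np.float32)))
```

```text
886 [0.36340115 0.20258539 0.0379385 ] [0.47934409 0.31805013 0.05601179] 0.04739081905419389 ((0.42217230796813965, 0.26159554719924927), 0.05925969034433365)
```

View pics/low.png

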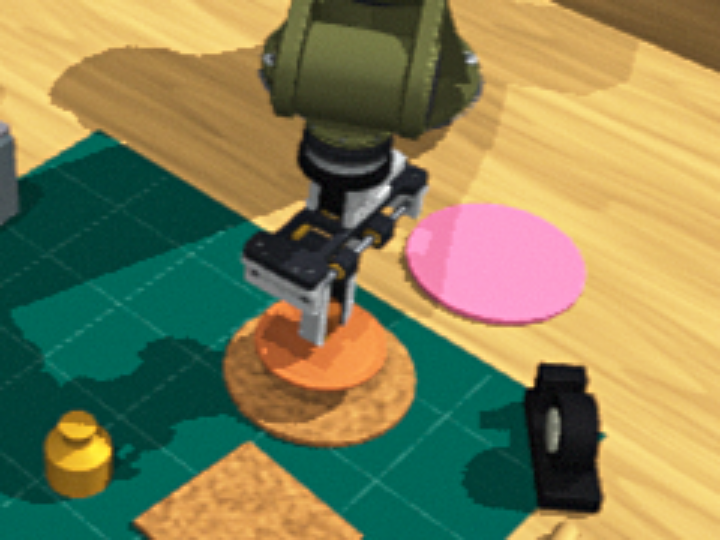

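The lid hangs level above the mat's centre (lid at (320,345), mat at (320,375)), with about 23 mm left to go. I lower it slowly.

Call:
{"name": "send_rows", "arguments": {
  "motion": [
    [[0, 0, 0.15], [0, 0, 0], -1],
    [[0, 0, 0.15], [0, 0, 0], -1],
    [[0, 0, 0.1], [0, 0, 0], -1],
    [[0, 0, 0.1], [0, 0, 0], -1],
    [[0, 0, 0.05], [0, 0, 0], -1],
    [[0, 0, 0.04], [0, 0, 0], -1],
    [[0, 0, 0.03], [0, 0, 0], -1],
    [[0, 0, 0], [0, 0, 0], -1]
  ]
}}

```text
time_s: 18.9
ee_pos: [0.4203, 0.2624, 0.0033]
eef_rot: [-3.142, 0.0, 1.652]
force: [0.6, 0.0, -1.9]
grip_width: 0.0295
grip_force: 25.0
```

Call:
{"name": "send_rows", "arguments": {
  "motion": [
    [[0, 0, 0.03], [0, 0, 0], -1],
    [[0, 0, 0.03], [0, 0, 0], -1],
    [[0, 0, 0.03], [0, 0, 0], -1],
    [[0, 0, 0.03], [0, 0, 0], -1],
    [[0, 0, 0.03], [0, 0, 0], -1],
    [[0, 0, 0], [0, 0, 0], -1]
  ]
}}

```text
time_s: 19.5
ee_pos: [0.4202, 0.2624, -0.0013]
eef_rot: [-3.141, 0.0, 1.652]
force: [-0.6, 0.2, -1.6]
grip_width: 0.0296
grip_force: 25.0
```

Call:
{"name": "send_rows", "arguments": {
  "motion": [
    [[0, 0, 0.03], [0, 0, 0], -1],
    [[0, 0, 0.02], [0, 0, 0], -1],
    [[0, 0, 0], [0, 0, 0], -1]
  ]
}}

```text
time_s: 19.8
ee_pos: [0.4203, 0.2625, -0.0026]
eef_rot: [3.142, 0.0, 1.652]
force: [-1.7, -0.5, -0.1]
grip_width: 0.0292
grip_force: 25.0
```

Call:
{"name": "send_rows", "arguments": {
  "motion": [
    [[0, 0, 0.02], [0, 0, 0], -1],
    [[0, 0, 0], [0, 0, 0], -1]
  ]
}}

```text
time_s: 20.0
ee_pos: [0.4203, 0.2625, -0.0026]
eef_rot: [3.142, 0.0, 1.652]
force: [-4.8, -3.1, 9.7]
grip_width: 0.0296
grip_force: 25.0
```

Contact, with a 10 N push from the mat. Release, then rise straight up.

Call:
{"name": "send_rows", "arguments": {
  "motion": [
    [[0, 0, -0.01], [0, 0, 0], -1],
    [[0, 0, 0], [0, 0, 0], 1],
    [[0, 0, 0], [0, 0, 0], 1],
    [[0, 0, 0], [0, 0, 0], 1],
    [[0, 0, 0], [0, 0, 0], 1],
    [[0, 0, 0], [0, 0, 0], 1],
    [[0, 0, 0], [0, 0, 0], 1],
    [[0, 0, 0], [0, 0, 0], 1],
    [[0, 0, 0], [0, 0, 0], 1],
    [[0, 0, 0], [0, 0, 0], 1],
    [[0, 0, 0], [0, 0, 0], 1]
  ]
}}

```text
time_s: 21.1
ee_pos: [0.4203, 0.2624, -0.003]
eef_rot: [-3.142, 0.0, 1.652]
force: [1.2, -0.2, -0.1]
grip_width: 0.0939
grip_force: 0.0
```

Call:
{"name": "send_rows", "arguments": {
  "motion": [
    [[0, 0, -0.2], [0, 0, 0], 1],
    [[0, 0, -0.4], [0, 0, 0], 1],
    [[0, 0, -0.8], [0, 0, 0], 1],
    [[0, 0, -0.8], [0, 0, 0], 1],
    [[0, 0, -0.8], [0, 0, 0], 1],
    [[0, 0, -0.8], [0, 0, 0], 1],
    [[0, 0, -0.8], [0, 0, 0], 1],
    [[0, 0, -0.8], [0, 0, 0], 1],
    [[0, 0, -0.4], [0, 0, 0], 1],
    [[0, 0, 0], [0, 0, 0], 1],
    [[0, 0, 0], [0, 0, 0], 1]
  ]
}}

```text
time_s: 22.2
ee_pos: [0.42, 0.2623, 0.1704]
eef_rot: [-3.141, 0.0, 1.652]
force: [0.1, 0.3, -0.8]
grip_width: 0.094
grip_force: 0.0
```

Run:
```python
from h import *
c=cam("scene");W=c["W"]; cv2.imwrite("pics/end.png",c["pixels"][...,::-1])
d=np.hypot(W[...,0]-.42,W[...,1]-.262)
m=(W[...,2]>.016)&(W[...,2]<.034)&(d<.075)
q=W[m];print(m.sum(),np.median(q[:,2]),cv2.minEnclosingCircle(q[:,:2].astype(np.float32)))
```

```text
977 0.024228158522336226 ((0.4187713861465454, 0.26133474707603455), 0.06156961992383003)
```

View pics/end.png

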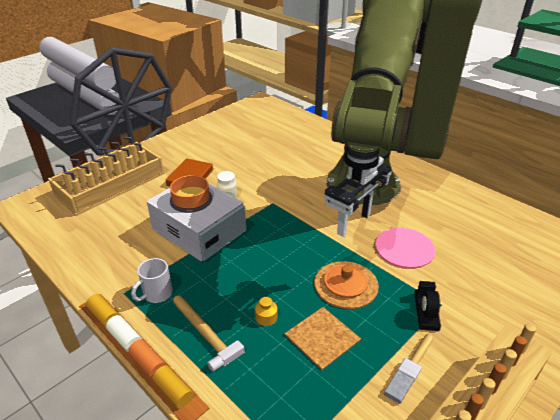

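The lid stands level and knob up at (347,280), at the mat's centre. The door is shut, at about (225,235), and the bystanders have not moved.

```bash
python3 -c "
from station import *
print(hand_in())"
```

```text
the job is handed in; nothing more can be done
None
```

The door is shut on its catch, the lid stands knob up and level within a few millimetres of the round mat's centre, and the job is handed in (no verdict came back).

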